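Crank down the print press

ROBOT

A 6-joint arm with a two-finger parallel gripper is mounted at the origin on the work surface. World frame = base frame: x ahead of the robot, y to its left, z up, the work surface at z = 0. Lengths are in m, angles in rad, forces in N, time in s.
With the tool pointing down it reaches from about 0.425 to 0.95 m from the base axis. Payload 14.7 kg.
Tool frame: the origin (TCP) lies between the finger pads; the fingertips stand 14 mm ahead of it and the grasp point (between the pads) lies 5 mm behind it; z points along the fingers, y is the direction in which the jaws open and shut (so a half turn about z gives the same grasp; the last joint's range is limited). The gripper opens to 85 mm and grips with 20 to 120 N. Pads are 22 mm wide; open, the fingers measure 114 mm over their backs; the gripper's body (76 mm by 85 mm) begins 54 mm behind the grasp point. The pads swing forward as they close: fully open they stand 13 mm farther back than shut.
Start: joints at [-1.234, 0.48, 1.596, -0, 1.065, -0.047], TCP at [0.243, -0.603, 0.245] pointing down, gripper open.
Joint ranges: [-2.75, 2.75], [-0.82, 2.05], [0.23, 2.67], [-1.56, 4.7], [0.09, 2.69], [-2.92, 2.92]. Speed limits (rad/s): [1.89, 1.89, 2.39, 3.01, 3.01, 3.01].

INTERFACE

Orientations are given as a 3x3 rotation matrix whose columns are the frame's x, y, z axes.
In Python, from workcell import r gives the robot as it stands.
- The arm moves only by the tool carry_out, never from a script. Its argument "commands" is a list of rows, each a list of 2 entries, a list of its own where there are three numbers: the shift along the tool's x, y, z in units of 25 mm (1.0 is 25 mm), then the turn, a rotation vector about the tool's x, y, z in units of 8 degrees (1.0 is 8 degrees). In form: [[[dx, dy, dz], [wx, wy, wz]], ...]. A call has 1 to 8 rows; each row is the pose to reach, as a shift and turn from the pose measured when the call began, along the tool's axes at that moment; what a row does not reach only later rows make up. A row lasts 1/10 s, in which the tool goes at most 50 mm and 8.59 degrees, less where a joint would pass 70% of its speed; a pose out of reach is approached as far as the arm can. A call with a gripper value outside its range is refused whole. "grip" is the closure in counts, from 0 (fully open) to 255 (shut), set as the call begins (left out, the last holds). The fingers move at their own pace and stop on an object; the grip force is fixed at half the most. Time passes only in rows, so rows that repeat a pose let the fingers close. It gives the time, the measured TCP pose, the force and the opening at its end, in the units of the state.
- r.read_state(): the state, without advancing time (a new reading comes with each control period).
- r.grab_frame(name): name is "scene" or "top"; returns a dict with "image" (400x640x3 uint8, red, green, blue), "depth" (400x640 float32, m along the optical axis (not along the pixel's ray), 0 where there is no reading), "K" (3x3 intrinsics, pixels), "distortion" ([k1, k2, p1, p2, k3] as OpenCV has them; the pictures are not rectified), "view" (4x4, takes a point from world to camera coordinates). Camera axes: x right, y down, z forward; pixel columns grow to the right and rows downward; lengths in m; the calibration is good to about 2 mm. A picture is of the moment at which its call begins.
- r.hand_in(): hands the job in, once; it reports no verdict.
Trained networks look in a picture, given as the dict that the camera call returned (one of the last four; its "shot" number tells which), for a name from the list of things; names that differ only in an ending like _2 or _b are one class to them, and where a whole thing is asked for, a point or a joint stands for the part that bears it (a point fixed in the world has none). Each returns a list of dicts, best first, with "p" (0 to 1); they miss things now and then, are a little off and sometimes report something else, mostly with a low value. They report only what shows in the picture. A call takes as long as a camera call.
- r.look_for(picture, thing): "box" ([left, top, right, bottom] in pixels, round what is visible of it).
The state is a dict: "t": time; "qpos": joint angles; "qvel": joint speeds; "effort": joint torques, N m; "ee_pos": TCP position; "eef_rot": TCP orientation; "ft_force": force on the tool from outside, world axes, zero at the start; "wrist_torque": the same for the moment, N m; "gripper_width": opening from 0.0 (shut) to 1.0 (fully open).
Only numpy, scipy, OpenCV 4.12 (cv2) and the standard library are available. Lean on these libraries where they do the work, as an engineer would, in place of code of your own. Each camera call takes 0.05 s, during which the arm holds its last target.

TASK

The small printing press has a handwheel on top whose crank handle is folded down across the wheel. Swing the handle up until it snaps upright and stays there, then crank the wheel clockwise (seen from above) until it comes to its stop and the press plate is fully down on the boards, and let go with the handle still upright. Leave the jar, tin, palette knife and ink roller that lie around the press where they are.

Things in the scene. Friction and masses are not known exactly. Their poses are not given: they have to be found in the camera images.
- press: Green cast-iron screw press, fixed to the table (its place and yaw differ each time). Base 240 x 300 x 22 mm (x by y), two columns and a crossbeam along its y (52 mm wide, top 138 mm high), a horizontal steel handwheel on top. Origin: underside of the base, on the wheel's axis; z up.
- handwheel (a joint): Turn of the handwheel about its vertical axis, rad; grows clockwise seen from above (the way that lowers the press plate). It starts near 0 (within 0.15) and stops firmly at 4.5, where the plate rests on the boards; 0.00311 m of plate travel per rad. While the handle is folded its tail stands between two ribs of the press and the wheel can rock only about 0.24 rad either way; with the handle up it turns with about 0.15 N m of friction and stays where it is left.
- crank (a joint): Fold angle of the crank handle about its fold pin, rad: 0 = folded, lying level across the wheel towards and over the hub; 1.57 = upright, at its stop. A sprung plunger latches it: it must be swung past about 1.31 (over a click), then it snaps to its stop at 1.57 and is held there against about 0.35 N m; let go below that it falls back folded. Lifting it takes up to about 8 N at the grip point.
- wheel_centre (a point): Centre of the handwheel's rim, on its vertical axis, 178 mm above the table. Rim circle radius 75 mm, bar 14 mm thick; three spokes sink to the hub, whose top is 10 mm below this point. The point's x axis points level to the fold pin; it turns with the wheel.
- fold_pin (a point): The handle's fold pin, in a steel clevis on the rim (27 mm across, top 9 mm above the pin; latch cam and plunger on one side, up to 26 mm from the handle's centre plane, 21 mm above the pin, 48 mm outward). 75 mm from the wheel's axis, 189 mm above the table. Turns with the handle: y axis = the pin (level, tangent to the rim), handle along -x: folded it points to the axis, upright it points up.
- grip_point (a point): Point on the handle's centre line 62 mm from the fold pin. The handle is a wooden sleeve of 21 mm diameter from 22 to 94 mm from the pin (97 mm with its steel end) that spins freely on its core, so a gripper may keep its yaw while cranking. Axes as fold_pin. Folded, this point is 189 mm above the table and 21 mm above the hub's top.
- platen (a joint): How far the press plate has come down, m: about 0 at the start (a 14 mm gap over the boards), 0.0140 when it rests on the boards. Driven by the handwheel only.
- ink_jar: Bystander: jar with a black cap, 72 mm diameter, 85 mm high, near the press's +y side. Origin: centre of its underside.
- ink_tin: Bystander: metal tin, 80 mm diameter, 90 mm high, near the press's -y side. Origin: centre of its underside.
- palette_knife: Bystander: palette knife, 210 mm long, lying in front of the press (-x side). Origin near its middle, on the underside; x along its length.
- brayer: Bystander: ink roller with a handle, about 175 mm long, 115 mm wide, lying behind the press (+x side). Origin under the roller; the handle runs along -x.

How it is judged:
On the way:
1. the handle is swung upright and has snapped into place, before the wheel is cranked (value of joint crank above 1.45 rad and value of joint handwheel below 0.8 rad), for 0.2 s.
At the end, for the whole second after the job is handed in: The wheel stands at its stop (joint handwheel above 4.2 of 4.5 rad) and at rest, the press plate is down on the boards to within about 1 mm (joint platen above 0.0128 m), and the handle is still upright (joint crank above 1.4 rad) (value of joint handwheel above 4.2 rad and value of joint platen above 0.0128 m and value of joint crank above 1.4 rad and velocity of joint handwheel between -0.1 and 0.1 rad/s); the robot touches nothing.
It fails at once if the ink jar is shifted more than 40 mm or knocked over (distance of ink_jar from where it was at the start of the episode above 0.04 m or angle between ink_jar's own z axis and vertical above 0.5 rad).
It fails at once if the ink tin is shifted more than 40 mm or knocked over (distance of ink_tin from where it was at the start of the episode above 0.04 m or angle between ink_tin's own z axis and vertical above 0.5 rad).
It fails at once if the palette knife is shifted more than 40 mm (distance of palette_knife from where it was at the start of the episode above 0.04 m).
It fails at once if the brayer is shifted more than 40 mm (distance of brayer from where it was at the start of the episode above 0.04 m).
It also fails if it takes over 54 s, if anything falls off the work surface, if the arm or the gripper's body presses on something with over 40 N, if the wrist force passes 120 N, or if a joint passes its speed limit or range.

## Working session

There is one attempt and no reset: what is moved stays moved. The work goes in short steps, Python scripts to look and compute and a tool call to move; the robot and the scene stay as the last step left them, time stands still between calls to the robot, and variables do not carry over. Pictures are saved under pics/ and viewed, and the job is handed in when it is done.

Besides the shell and the picture viewer there is one more tool, called as name(argument=value, ...), one argument or row to a line, values as JSON. carry_out: Moves the arm, as the interface text tells. Its arguments: {"type":"object","properties":{"commands":{"type":"array","items":{"type":"array"}},"grip":{"type":"number"}},"required":["commands"]}

```bash
ls; mkdir -p pics
python3 - <<'E'
from workcell import r
import cv2,numpy as np
s=r.read_state();print({k:np.round(v,3).tolist() for k,v in s.items()})
for n in("scene","top"):
    f=r.grab_frame(n);cv2.imwrite(f"pics/{n}0.png",f["image"][:,:,::-1])
    np.savez(f"{n}0.npz",**{k:v for k,v in f.items()})
    print(n,f["K"].tolist(),f["distortion"],np.round(f["view"],3).tolist(),f["depth"].max())
    for t in["press","handwheel","fold_pin","grip_point","crank","wheel_centre"]:
        print(t,[(np.round(b["box"]).tolist(),round(b["p"],2)) for b in r.look_for(f,t)[:2]])
E
```

```text
pics
{'t': 0.0, 'qpos': [-1.234, 0.481, 1.597, -0.0, 1.065, -0.047], 'qvel': [0.0, 0.0, 0.001, 0.002, -0.001, -0.002], 'effort': [-0.004, -95.066, -43.018, -0.001, 0.012, -0.0], 'ee_pos': [0.243, -0.602, 0.245], 'eef_rot': [[0.927, 0.374, -0.0], [0.374, -0.927, 0.001], [0.0, -0.001, -1.0]], 'ft_force': [0.662, 1.036, 0.633], 'wrist_torque': [-0.011, -0.036, 0.01], 'gripper_width': 1.001}
scene [[485.9095223199866, 0.0, 326.54253567257894], [0.0, 485.9095223199866, 200.79056047028038], [0.0, 0.0, 1.0]] [-0.13862201  0.          0.          0.          0.        ] [[0.729, 0.684, -0.013, -0.494], [0.54, -0.588, -0.603, -0.175], [-0.42, 0.432, -0.798, 1.618], [0.0, 0.0, 0.0, 1.0]] 3.5170054
press [([164.0, 208.0, 302.0, 341.0], 0.76)]
handwheel [([192.0, 212.0, 271.0, 273.0], 0.68)]
fold_pin [([218.0, 235.0, 254.0, 253.0], 0.68)]
grip_point [([212.0, 237.0, 257.0, 254.0], 0.66)]
crank [([217.0, 236.0, 255.0, 258.0], 0.58)]
wheel_centre [([195.0, 217.0, 270.0, 270.0], 0.56)]
top [[464.6907789078352, 0.0, 321.54738077232275], [0.0, 464.6907789078352, 208.69881924658753], [0.0, 0.0, 1.0]] [0.00858445 0.         0.         0.         0.        ] [[0.011, -1.0, -0.013, 0.093], [-0.99, -0.009, -0.139, 0.578], [0.139, 0.015, -0.99, 1.1], [0.0, 0.0, 0.0, 1.0]] 2.105644
press [([372.0, 177.0, 516.0, 294.0], 0.69)]
handwheel [([416.0, 173.0, 494.0, 268.0], 0.69), ([332.0, 218.0, 362.0, 246.0], 0.54)]
fold_pin [([436.0, 196.0, 463.0, 241.0], 0.61)]
grip_point [([437.0, 192.0, 464.0, 240.0], 0.74)]
crank [([435.0, 192.0, 464.0, 240.0], 0.83)]
wheel_centre [([415.0, 174.0, 492.0, 269.0], 0.93)]
```

Run:
```python
import cv2
a=cv2.imread("pics/scene0.png");b=cv2.imread("pics/top0.png")
cv2.imwrite("pics/s0c.png",cv2.resize(a[170:360,120:370],None,fx=3,fy=3,interpolation=cv2.INTER_CUBIC))
cv2.imwrite("pics/t0c.png",cv2.resize(b[140:330,330:580],None,fx=3,fy=3,interpolation=cv2.INTER_CUBIC))
```

```text
(no output)
```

View pics/s0c.png

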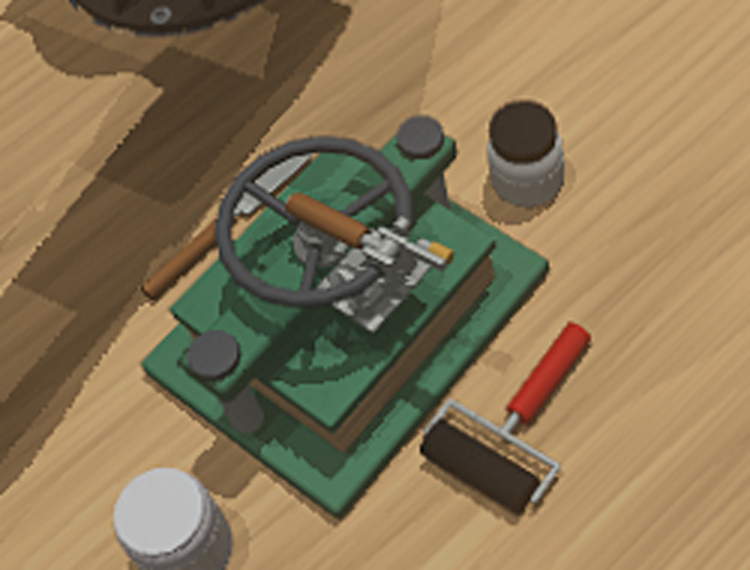

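View pics/t0c.png

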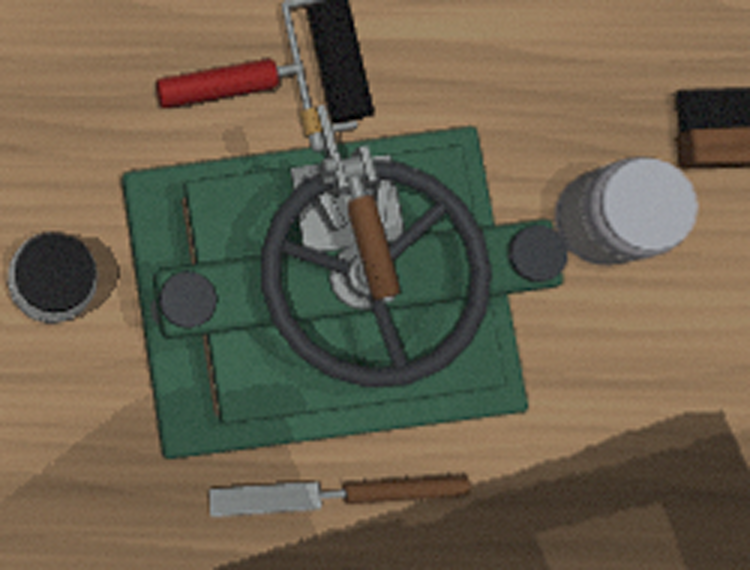

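View pics/top0.png

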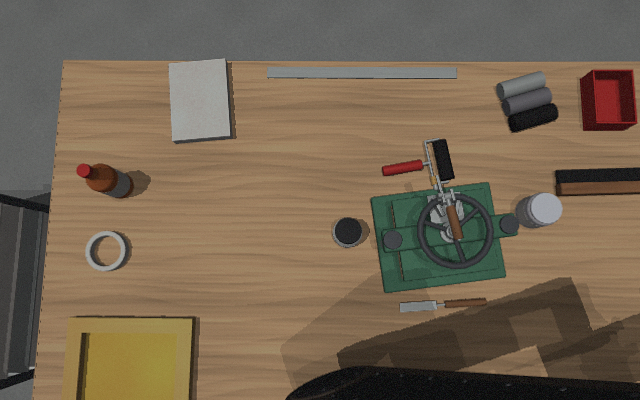

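View pics/scene0.png

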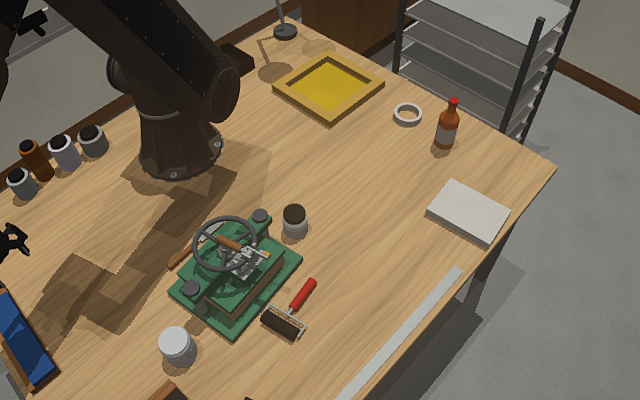

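```bash
cat > h.py <<'E'
import cv2,numpy as np
def ray(f,uv):
    n=cv2.undistortPoints(np.array(uv,float).reshape(-1,1,2),f["K"],f["distortion"]).reshape(-1,2)
    V=f["view"];R,t=V[:3,:3],V[:3,3]
    d=np.c_[n,np.ones(len(n))]@R
    return -R.T@t,d
def cloud(f,box):
    l,t,r,b=box
    u,v=np.meshgrid(np.arange(l,r),np.arange(t,b));uv=np.c_[u.ravel(),v.ravel()]
    z=f["depth"][uv[:,1],uv[:,0]].astype(float)
    o,d=ray(f,uv);k=z>0
    return (o+d*z[:,None])[k],f["image"][uv[:,1],uv[:,0]][k].astype(int),uv[k]
def atz(f,uv,z):
    o,d=ray(f,uv);return o+d*((z-o[2])/d[:,2])[:,None]
def proj(f,P):
    V=f["view"];return cv2.projectPoints(np.array(P,float),cv2.Rodrigues(V[:3,:3])[0],V[:3,3],f["K"],f["distortion"])[0].reshape(-1,2)
E
python3 - <<'E'
import numpy as np,cv2
from h import *
from scipy.optimize import least_squares
for n,box in(("top",(370,165,530,300)),("scene",(160,200,310,345))):
    f=dict(np.load(n+"0.npz"))
    P,C,uv=cloud(f,box)
    # rim: gray dark, z 0.165..0.195
    sat=C.max(1)-C.min(1)
    k=(P[:,2]>.172)&(P[:,2]<.196)&(sat<25)&(C.max(1)<110)
    Q=P[k]
    g=lambda p,Q=Q:np.hypot(Q[:,0]-p[0],Q[:,1]-p[1])-p[2]
    s=least_squares(g,[*np.median(Q[:,:2],0),.075],loss="soft_l1",f_scale=.004)
    rr=np.hypot(*(Q[:,:2]-s.x[:2]).T)
    print(n,k.sum(),s.x,np.median(Q[abs(rr-.075)<.01,2]), np.median(abs(s.fun)))
    br=(C[:,0]-C[:,2]>35)&(P[:,2]>.15)&(P[:,2]<.25)
    B=P[br];m=np.median(B,0);B=B[np.linalg.norm(B-m,axis=1)<.06]
    d=np.linalg.svd(B-B.mean(0))[2][0];d*=-np.sign(d[0])
    a=(B-B.mean(0))@d
    print(" handle",br.sum(),B.mean(0),d,a.min(),a.max(),np.percentile(B[:,2],[5,50,95]),"yaw",np.arctan2(d[1],d[0]))
E
```

```text
top 1659 [ 0.51397064 -0.18543338  0.0728158 ] 0.18366265930863912 0.0040047342172123135
 handle 327 [ 0.53014806 -0.18140601  0.19762316] [-0.96980101 -0.24379755 -0.0069822 ] -0.03570530341533231 0.034849344882940045 [0.19358914 0.19773983 0.20102309] yaw -2.8953068886632867
scene 1069 [ 0.51478936 -0.18687242  0.07372121] 0.1834365280981577 0.00349574470191151
 handle 275 [ 0.52941641 -0.18346004  0.19696401] [-0.96757077 -0.25246189  0.00835474] -0.03652465584422333 0.037454693749426095 [0.19080476 0.19750205 0.2015274 ] yaw -2.886359822852659
```

```bash
cat >> h.py <<'E'
from scipy.spatial.transform import Rotation as Ro
C=np.array([.5146,-.1862]);AZ=.25
def pose(theta,az=AZ):
    "tool with z tilted by theta deg outward along az; y = pin axis"
    o=np.array([np.cos(az),np.sin(az),0]);Z=np.array([0,0,1.]);t=np.radians(theta)
    z=np.sin(t)*o-np.cos(t)*Z;x=np.cos(t)*o+np.sin(t)*Z
    return np.c_[x,np.cross(z,x),z]
def cmd(s,p,R):
    E=np.array(s["eef_rot"]);
    return np.round(E.T@(np.array(p)-s["ee_pos"])/.025,2).tolist(),np.round(Ro.from_matrix(E.T@R).as_rotvec()/np.radians(8),2).tolist()
def handle(phi,d=.062,az=AZ,c=C,zp=.189):
    "point on handle at fold angle phi rad"
    o=np.array([np.cos(az),np.sin(az)]);pin=np.r_[c+.075*o,zp]
    return pin+d*np.r_[-np.cos(phi)*o,np.sin(phi)]
def tcp(g,R,b=.005): return g+b*R[:,2]
def show(s):
    print("t",round(s["t"],2),"p",np.round(s["ee_pos"],4),"q",np.round(s["qpos"],3).tolist(),"F",np.round(s["ft_force"],1),"T",np.round(s["wrist_torque"],2),"w",round(s["gripper_width"],3))
E
python3 - <<'E'
from h import *
from workcell import r
s=r.read_state();show(s)
print(cmd(s,[.40,-.35,.36],pose(0)))
for th in(0,30,40):
    R=pose(th);print(th,cmd(s,tcp(handle(0),R,-.10),R))
E
```

```text
t 0.7 p [ 0.2434 -0.6027  0.2453] q [-1.234, 0.48, 1.596, 0.0, 1.065, -0.047] F [ 0.1 -0.5 -0. ] T [-0.03 -0.03 -0.02] w 1.0
([9.59, -7.03, -4.59], [0.0, -0.0, 0.96])
0 ([16.81, -11.32, -1.75], [0.0, -0.0, 0.96])
30 ([14.83, -11.58, -1.21], [-0.25, 3.74, 0.94])
40 ([14.26, -11.66, -0.81], [-0.33, 4.99, 0.92])
```

carry_out(
  commands=[
    [[2, -1.5, -3], [0, 0, 0.2]],
    [[3.5, -2.5, -4.6], [0, 0, 0.5]],
    [[5, -3.6, -4.6], [0, 0, 0.96]],
    [[6.6, -4.8, -4.6], [0, 0, 0.96]],
    [[8.1, -6, -4.6], [0, 0, 0.96]],
    [[9.6, -7, -4.6], [0, 0, 0.96]],
    [[9.6, -7, -4.6], [0, 0, 0.96]],
    [[9.6, -7, -4.6], [0, 0, 0.96]],
  ],
  grip=0,
)

```text
t: 1.5
ee_pos: [0.4023, -0.3472, 0.361]
eef_rot: [[0.968, 0.251, 0.001], [0.251, -0.968, 0.0], [0.001, 0.0, -1.0]]
ft_force: [0.3, 0.3, -0.5]
gripper_width: 1.0
```

Run:
```python
from h import *
from workcell import r
s=r.read_state();show(s)
for th in(0,30,40):
    R=pose(th);print(th,cmd(s,tcp(handle(0),R,-.10),R))
```

```text
t 1.5 p [ 0.4023 -0.3472  0.361 ] q [-0.77, 0.208, 1.712, 0.001, 1.221, 0.547] F [ 0.3  0.3 -0.5] T [0.02 0.07 0.02] w 1.0
0 ([6.48, -5.11, 2.89], [0.0, -0.01, 0.02])
30 ([4.48, -5.11, 3.42], [-0.01, 3.74, 0.02])
40 ([3.9, -5.12, 3.82], [-0.01, 4.99, 0.02])
```

carry_out(
  commands=[
    [[1, -1.5, 0], [0, 0.9, 0]],
    [[2, -3, 0], [0, 1.9, 0]],
    [[3.5, -4.5, 0], [0, 2.9, 0]],
    [[3.9, -5.1, 1], [0, 3.9, 0]],
    [[3.9, -5.1, 2], [0, 5, 0]],
    [[3.9, -5.1, 2.5], [0, 5, 0]],
    [[3.9, -5.1, 2.5], [0, 5, 0]],
  ],
)

```text
t: 2.2
ee_pos: [0.4635, -0.1992, 0.2967]
eef_rot: [[0.741, 0.249, 0.624], [0.189, -0.969, 0.161], [0.644, -0.001, -0.765]]
ft_force: [0.4, 0.4, 0.4]
gripper_width: 1.001
```

Run:
```python
from h import *
from workcell import r
s=r.read_state();show(s)
# fit kinematics from 3 states
for th in(0,25,30,40):
    R=pose(th);print(th,cmd(s,tcp(handle(0),R,-.10),R),cmd(s,tcp(handle(0),R),R))
print(np.degrees(np.arctan2(np.hypot(*s["eef_rot"][:2,2]),-s["eef_rot"][2,2])))
f=r.grab_frame("scene");cv2.imwrite("pics/a.png",cv2.resize(f["image"][100:350,80:400,::-1],None,fx=2.4,fy=2.4))
```

```text
t 2.2 p [ 0.4635 -0.1992  0.2967] q [-0.905, 0.106, 2.262, 1.037, 0.756, -0.366] F [0.4 0.4 0.4] T [-0.09  0.3  -0.03] w 1.001
0 ([1.81, 0.0, 1.93], [-0.01, -5.01, 0.01]) ([-0.89, 0.01, 5.14], [-0.01, -5.01, 0.01])
25 ([0.28, 0.0, 1.13], [-0.01, -1.89, 0.0]) ([-0.82, 0.01, 5.18], [-0.01, -1.89, 0.0])
30 ([-0.06, 0.0, 1.05], [-0.01, -1.26, 0.0]) ([-0.8, 0.01, 5.19], [-0.01, -1.26, 0.0])
40 ([-0.76, 0.0, 0.99], [-0.01, -0.01, 0.0]) ([-0.76, 0.01, 5.19], [-0.01, -0.01, 0.0])
40.11840723903542
```

View pics/a.png

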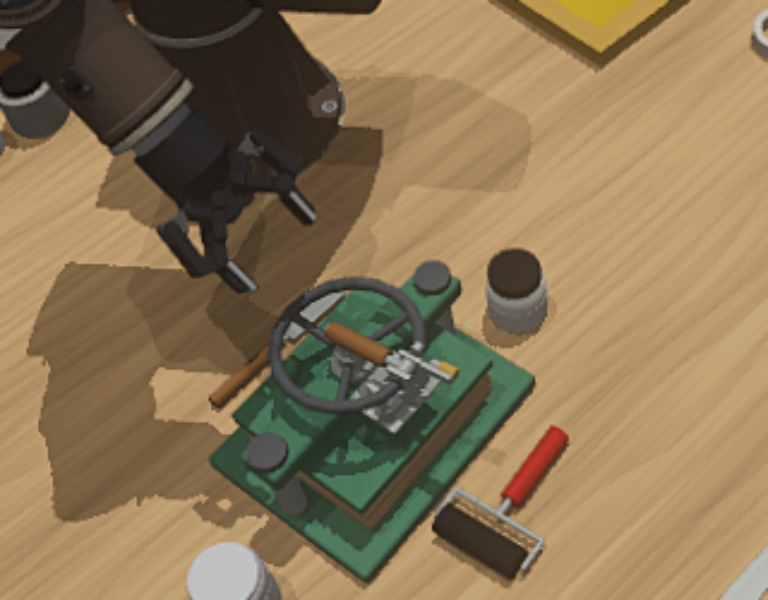

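carry_out(
  commands=[
    [[-0.4, 0, 1], [0, 0, 0]],
    [[-0.76, 0, 2], [0, 0, 0]],
    [[-0.76, 0, 3], [0, 0, 0]],
    [[-0.76, 0, 3], [0, 0, 0]],
    [[-0.76, 0, 3], [0, 0, 0]],
  ],
  grip=125,
)

```text
t: 2.75
ee_pos: [0.4961, -0.1907, 0.2269]
eef_rot: [[0.741, 0.249, 0.623], [0.189, -0.968, 0.162], [0.644, -0.002, -0.765]]
ft_force: [0.5, -0.4, 0.4]
gripper_width: 0.508
```

Run:
```python
from h import *
from workcell import r
s=r.read_state();show(s)
R=pose(40);print(cmd(s,tcp(handle(0),R,-.003),R))
f=r.grab_frame("scene");cv2.imwrite("pics/b.png",cv2.resize(f["image"][160:350,120:370,::-1],None,fx=3.1,fy=3.1,interpolation=2))
f=r.grab_frame("top");cv2.imwrite("pics/b2.png",cv2.resize(f["image"][140:330,330:580,::-1],None,fx=3.1,fy=3.1,interpolation=2))
```

```text
t 2.75 p [ 0.4961 -0.1907  0.2269] q [-0.821, 0.266, 2.309, 1.309, 0.627, -0.632] F [ 0.5 -0.4  0.4] T [-0.08  0.28 -0.05] w 0.508
([0.0, 0.01, 1.87], [-0.02, -0.01, 0.0])
```

View pics/b.png

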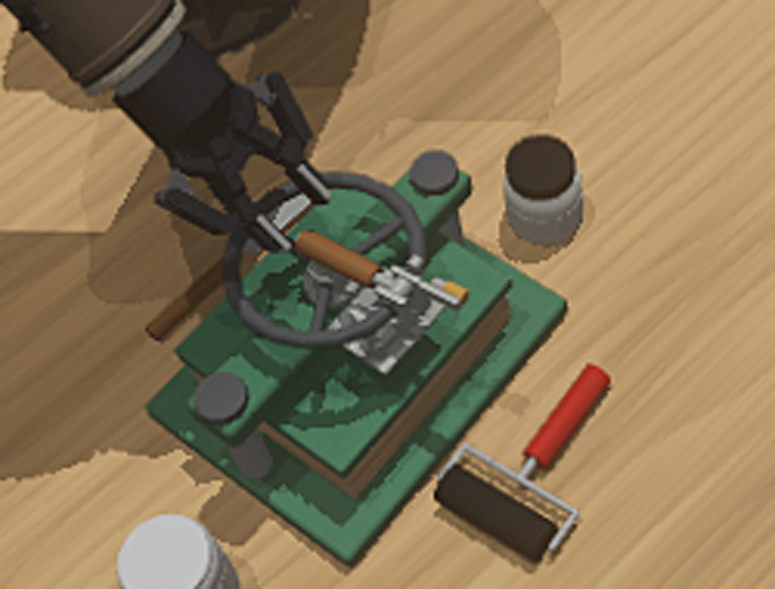

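View pics/b2.png

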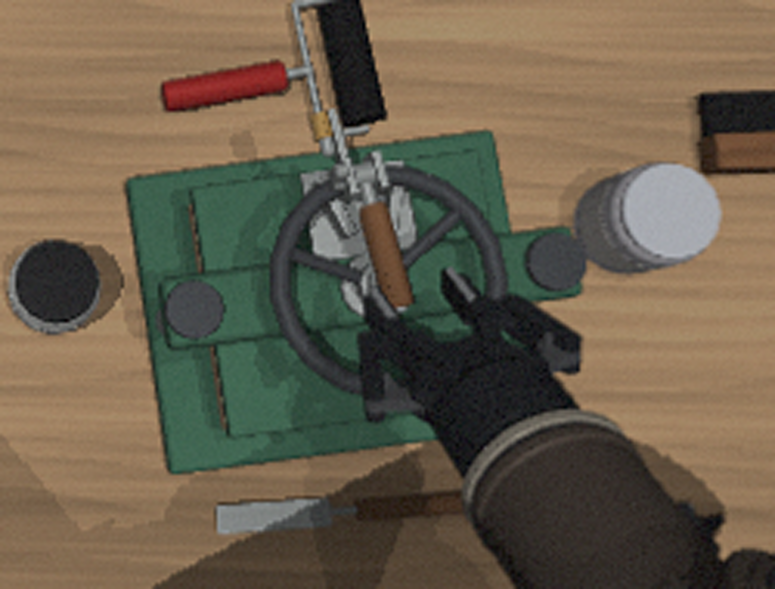

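Run:
```python
from h import *
from workcell import r
s=r.read_state();f=r.grab_frame("top")
E=s["eef_rot"];p=s["ee_pos"]
pts=[p+.010*E[:,2]+k*.0215*E[:,1] for k in(-1,0,1)]+[handle(0,.03),handle(0,.097)]
uv=proj(f,pts);im=cv2.resize(f["image"][140:330,330:580,::-1],None,fx=3.1,fy=3.1,interpolation=2)
for i,q in enumerate((uv-[329.5,139.5])*3.1): cv2.circle(im,tuple(int(a) for a in q),2,(0,255,255) if i<3 else (255,255,0),-1)
im=cv2.resize(im[150:400,250:570],None,fx=2.4,fy=2.4)
cv2.imwrite("pics/c.png",im)
```

```text
(no output)
```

View pics/c.png

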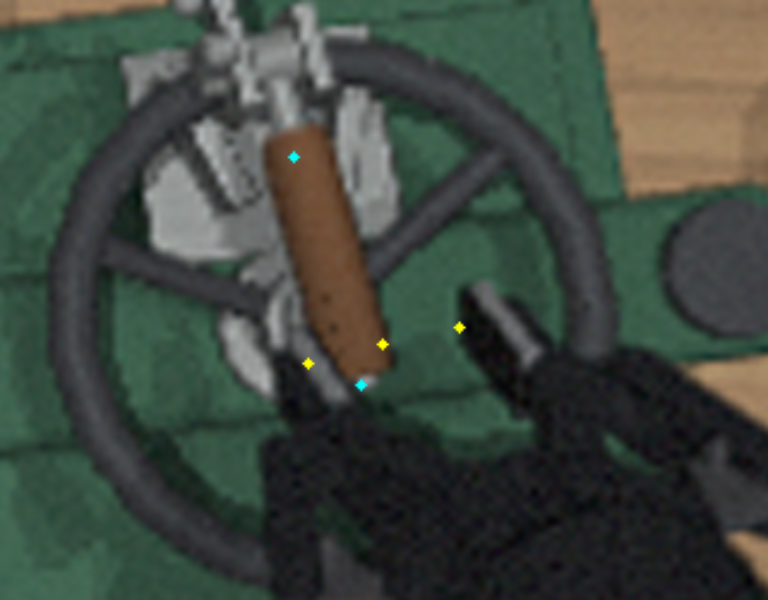

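Run:
```python
from h import *
for n,box in(("top",(430,190,475,250)),("scene",(205,228,262,260))):
    f=dict(np.load(n+"0.npz"));P,Cc,uv=cloud(f,box)
    k=(Cc[:,0]>1.5*Cc[:,2])&(Cc[:,0]>Cc[:,1]+18)&(P[:,2]>.17)&(P[:,2]<.215)
    u=uv[k];Q=atz(f,u,.192)
    m=Q.mean(0);d=np.linalg.svd((Q-m)[:,:2])[2][0];d*=np.sign(d[0]);a=(Q-m)[:,:2]@d
    print(n,k.sum(),m,"az",np.arctan2(d[1],d[0]),a.min(),a.max(), "lat of centre",np.cross(d,C-m[:2]))
    # depth cloud line
    m=P[k].mean(0);d=np.linalg.svd((P[k]-m)[:,:2])[2][0];d*=np.sign(d[0]);print("  depth",m,np.arctan2(d[1],d[0]),np.cross(d,C-m[:2]))
    im=f["image"].copy()[:,:,::-1]; 
    for x in u: im[x[1],x[0]]=(255,0,255)
    l,t,r_,b=box;cv2.imwrite(f"pics/m_{n}.png",cv2.resize(np.hstack([im[t:b,l:r_],f["image"][t:b,l:r_,::-1]]),None,fx=6,fy=6,interpolation=0))
    print(proj(f,[handle(0,.022),handle(0,.094)]))
```

```text
top 288 [ 0.53053498 -0.18281723  0.192     ] az 0.24276824211265946 -0.03530709198178647 0.03605049629183927 lat of centre 0.0005470436830361022
  depth [ 0.52991044 -0.18133395  0.19745385] 0.24568985620486833 -0.0009960318130949062
[[448.77698186 205.55735687]
 [458.16922374 238.43431387]]
scene 219 [ 0.52646665 -0.18212645  0.192     ] az 0.23600266755707494 -0.03774091054292911 0.03675296822638227 lat of centre -0.0011859979036893211
  depth [ 0.52951545 -0.18354425  0.1969318 ] 0.254272561291043 0.0011814960409586412
[[241.97165122 250.37886285]
 [217.8668652  238.20927617]]<stdin>:7: DeprecationWarning: Arrays of 2-dimensional vectors are deprecated. Use arrays of 3-dimensional vectors instead. (deprecated in NumPy 2.0)
<stdin>:9: DeprecationWarning: Arrays of 2-dimensional vectors are deprecated. Use arrays of 3-dimensional vectors instead. (deprecated in NumPy 2.0)
```

View pics/m_top.png

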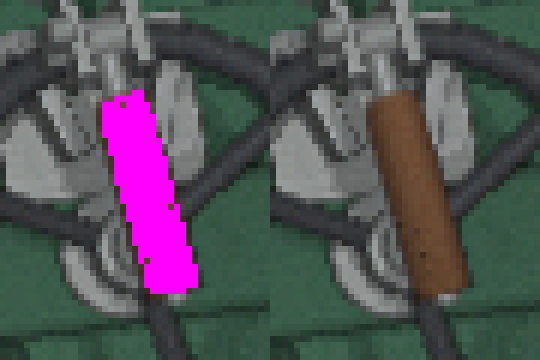

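carry_out(
  commands=[
    [[0, 0, 0.7], [0, 0, 0]],
    [[0, 0, 1.4], [0, 0, 0]],
    [[0, 0, 1.87], [0, 0, 0]],
    [[0, 0, 1.87], [0, 0, 0]],
  ],
)

```text
t: 3.3
ee_pos: [0.5255, -0.1838, 0.1921]
eef_rot: [[0.74, 0.249, 0.625], [0.19, -0.969, 0.161], [0.645, -0.0, -0.764]]
ft_force: [0.0, 0.7, 0.6]
gripper_width: 0.511
```

Run:
```python
from h import *
from workcell import r
s=r.read_state();show(s)
f=r.grab_frame("scene");cv2.imwrite("pics/d.png",cv2.resize(f["image"][190:290,150:300,::-1],None,fx=5,fy=5,interpolation=2))
```

```text
t 3.3 p [ 0.5255 -0.1838  0.1921] q [-0.752, 0.361, 2.305, 1.495, 0.577, -0.785] F [0.  0.7 0.6] T [-0.09  0.29  0.01] w 0.511
```

View pics/d.png

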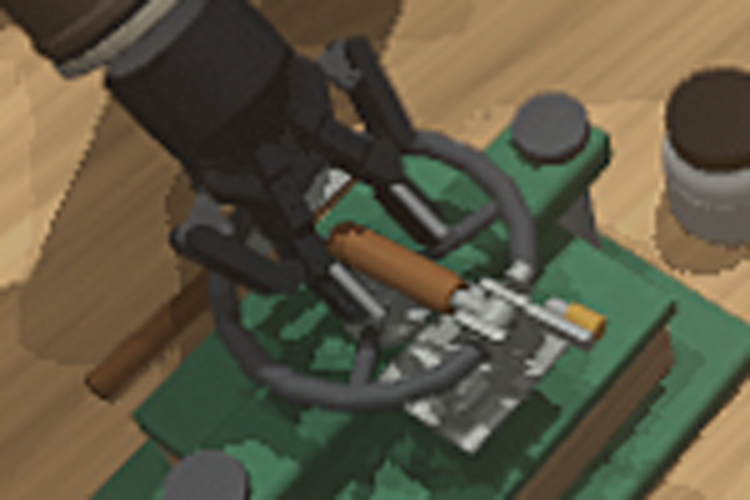

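carry_out(
  commands=[
    [[0, 0, 0], [0, 0, 0]],
    [[0, 0, 0], [0, 0, 0]],
    [[0, 0, 0], [0, 0, 0]],
    [[0, 0, 0], [0, 0, 0]],
    [[0, 0, 0], [0, 0, 0]],
  ],
  grip=255,
)

```text
t: 3.85
ee_pos: [0.5247, -0.1836, 0.1933]
eef_rot: [[0.74, 0.249, 0.625], [0.19, -0.969, 0.161], [0.646, -0.0, -0.764]]
ft_force: [-7.2, 1.8, 7.1]
gripper_width: 0.217
```

Run:
```python
from h import *
from workcell import r
s=r.read_state();show(s)
G0=s["ee_pos"]; R0=s["eef_rot"]
pin=handle(0,0)
ax=np.array([-np.sin(AZ),np.cos(AZ),0])
for a in range(6,91,6):
    Q=Ro.from_rotvec(ax*np.radians(a)).as_matrix()  # check sign: handle must rise
    p=pin+Q@(G0-pin); print(a,np.round(p,3),cmd(s,p,Q@R0))
```

```text
t 3.85 p [ 0.5247 -0.1836  0.1933] q [-0.754, 0.358, 2.306, 1.492, 0.578, -0.783] F [-7.2  1.8  7.1] T [0.53 0.48 0.32] w 0.217
6 [ 0.525 -0.183  0.2  ] ([0.2, 0.0, -0.18], [0.0, -0.75, 0.0])
12 [ 0.527 -0.183  0.207] ([0.41, 0.0, -0.35], [0.0, -1.5, 0.0])
18 [ 0.529 -0.183  0.213] ([0.65, 0.0, -0.49], [0.0, -2.25, 0.0])
24 [ 0.532 -0.182  0.219] ([0.89, 0.0, -0.6], [0.0, -3.0, 0.0])
30 [ 0.535 -0.181  0.225] ([1.15, 0.0, -0.69], [0.0, -3.75, 0.0])
36 [ 0.539 -0.18   0.23 ] ([1.41, 0.0, -0.75], [0.0, -4.5, 0.0])
42 [ 0.544 -0.179  0.235] ([1.68, 0.0, -0.78], [0.01, -5.25, 0.0])
48 [ 0.549 -0.178  0.24 ] ([1.95, 0.0, -0.79], [0.01, -6.0, 0.01])
54 [ 0.554 -0.176  0.244] ([2.22, 0.0, -0.76], [0.01, -6.75, 0.01])
60 [ 0.56  -0.175  0.247] ([2.49, 0.0, -0.71], [0.01, -7.5, 0.01])
66 [ 0.566 -0.173  0.25 ] ([2.75, 0.0, -0.63], [0.01, -8.25, 0.01])
72 [ 0.572 -0.172  0.252] ([3.0, 0.0, -0.53], [0.01, -9.0, 0.01])
78 [ 0.578 -0.17   0.253] ([3.23, 0.0, -0.4], [0.01, -9.75, 0.01])
84 [ 0.585 -0.168  0.254] ([3.46, 0.0, -0.24], [0.01, -10.5, 0.01])
90 [ 0.591 -0.167  0.254] ([3.66, 0.0, -0.06], [0.01, -11.25, 0.01])
```

carry_out(
  commands=[
    [[0.2, 0, -0.18], [0, -0.75, 0]],
    [[0.41, 0, -0.35], [0, -1.5, 0]],
    [[0.65, 0, -0.49], [0, -2.25, 0]],
    [[0.89, 0, -0.6], [0, -3, 0]],
    [[0.89, 0, -0.6], [0, -3, 0]],
  ],
)

```text
t: 4.35
ee_pos: [0.53, -0.1792, 0.2145]
eef_rot: [[0.893, 0.264, 0.365], [0.236, -0.964, 0.12], [0.383, -0.021, -0.923]]
ft_force: [-11.1, -26.0, 0.7]
gripper_width: 0.224
```

Run:
```python
from h import *
from workcell import r
s=r.read_state();show(s)
f=r.grab_frame("scene");cv2.imwrite("pics/e.png",cv2.resize(f["image"][190:290,150:300,::-1],None,fx=5,fy=5,interpolation=2))
G0=s["ee_pos"]; R0=s["eef_rot"]
pin=handle(0,0)
ax=np.array([-np.sin(AZ),np.cos(AZ),0])
print(np.linalg.norm(G0-pin))
for a in range(6,80,6):
    Q=Ro.from_rotvec(ax*np.radians(a)).as_matrix()
    p=pin+Q@(G0-pin); print(a,np.round(p,3),cmd(s,p,Q@R0))
```

```text
t 4.35 p [ 0.53   -0.1792  0.2145] q [-0.574, 0.293, 2.086, 0.573, 0.584, 0.279] F [-11.1 -26.    0.7] T [-3.86  2.07 -0.7 ] w 0.224
0.06375111341691839
6 [ 0.533 -0.178  0.22 ] ([0.2, -0.0, -0.17], [0.01, -0.75, 0.02])
12 [ 0.536 -0.178  0.226] ([0.42, -0.01, -0.33], [0.01, -1.5, 0.04])
18 [ 0.54  -0.177  0.231] ([0.65, -0.01, -0.46], [0.02, -2.25, 0.06])
24 [ 0.545 -0.175  0.236] ([0.9, -0.01, -0.56], [0.02, -3.0, 0.08])
30 [ 0.55  -0.174  0.24 ] ([1.16, -0.01, -0.64], [0.03, -3.75, 0.1])
36 [ 0.555 -0.173  0.244] ([1.42, -0.01, -0.69], [0.04, -4.5, 0.12])
42 [ 0.561 -0.171  0.247] ([1.68, -0.0, -0.71], [0.04, -5.25, 0.14])
48 [ 0.567 -0.17   0.249] ([1.95, -0.0, -0.7], [0.05, -6.0, 0.16])
54 [ 0.573 -0.168  0.251] ([2.21, 0.0, -0.67], [0.06, -6.75, 0.18])
60 [ 0.58  -0.167  0.252] ([2.47, 0.0, -0.61], [0.06, -7.5, 0.2])
66 [ 0.586 -0.165  0.253] ([2.73, 0.01, -0.52], [0.07, -8.25, 0.22])
72 [ 0.593 -0.163  0.252] ([2.97, 0.01, -0.41], [0.07, -9.0, 0.24])
78 [ 0.599 -0.162  0.251] ([3.19, 0.02, -0.27], [0.08, -9.75, 0.26])
```

View pics/e.png

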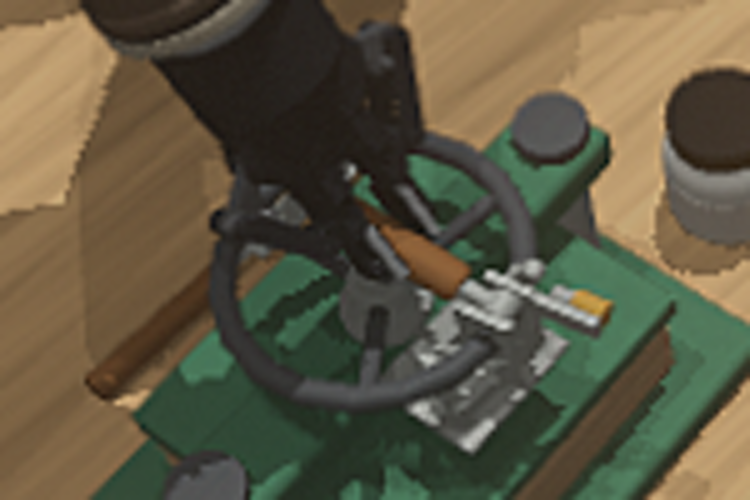

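```bash
cat > plan.py <<'E'
from h import *
from workcell import r
s=r.read_state();show(s)
pin=handle(0,0);ax=np.array([-np.sin(AZ),np.cos(AZ),0])
G0=np.array([.5253,-.1836,.1933]);G0=handle(0,.0625)+[0,0,.0035]
for a in range(18,91,6):
    Q=Ro.from_rotvec(ax*np.radians(a)).as_matrix()
    p=pin+Q@(G0-pin); print(a,np.round(p,3),cmd(s,p,Q@pose(40)))
E
python3 plan.py
```

```text
t 4.4 p [ 0.531  -0.1796  0.2156] q [-0.57, 0.293, 2.08, 0.557, 0.588, 0.3] F [-20.5 -32.    7.9] T [-4.84  3.51 -1.4 ] w 0.219
18 [ 0.531 -0.182  0.212] ([-0.09, 0.1, 0.13], [-0.18, -0.03, 0.04])
24 [ 0.533 -0.181  0.218] ([0.1, 0.09, -0.05], [-0.18, -0.78, 0.05])
30 [ 0.537 -0.181  0.223] ([0.3, 0.09, -0.21], [-0.17, -1.53, 0.06])
36 [ 0.54  -0.18   0.229] ([0.53, 0.09, -0.35], [-0.17, -2.28, 0.07])
42 [ 0.545 -0.179  0.233] ([0.76, 0.09, -0.46], [-0.17, -3.03, 0.08])
48 [ 0.549 -0.177  0.238] ([1.01, 0.09, -0.55], [-0.16, -3.78, 0.09])
54 [ 0.554 -0.176  0.242] ([1.26, 0.09, -0.61], [-0.16, -4.53, 0.1])
60 [ 0.56  -0.175  0.245] ([1.52, 0.09, -0.64], [-0.16, -5.28, 0.1])
66 [ 0.566 -0.173  0.248] ([1.79, 0.09, -0.65], [-0.15, -6.03, 0.11])
72 [ 0.572 -0.172  0.25 ] ([2.05, 0.09, -0.63], [-0.15, -6.78, 0.12])
78 [ 0.578 -0.17   0.251] ([2.31, 0.09, -0.58], [-0.14, -7.53, 0.13])
84 [ 0.584 -0.168  0.252] ([2.56, 0.1, -0.51], [-0.14, -8.28, 0.14])
90 [ 0.591 -0.167  0.252] ([2.8, 0.1, -0.41], [-0.13, -9.03, 0.15])
```

carry_out(
  commands=[
    [[0.1, 0.09, -0.05], [-0.18, -0.78, 0.05]],
    [[0.1, 0.09, -0.05], [-0.18, -0.78, 0.05]],
    [[0.2, 0.09, -0.13], [-0.18, -1.15, 0.05]],
    [[0.3, 0.09, -0.21], [-0.17, -1.53, 0.05]],
    [[0.3, 0.09, -0.21], [-0.17, -1.53, 0.05]],
  ],
)

```text
t: 4.9
ee_pos: [0.5365, -0.1806, 0.2245]
eef_rot: [[0.954, 0.249, 0.166], [0.245, -0.969, 0.042], [0.171, 0.0, -0.985]]
ft_force: [-6.3, 1.7, 5.9]
gripper_width: 0.223
```

```bash
python3 plan.py
```

```text
t 4.9 p [ 0.5365 -0.1806  0.2245] q [-0.448, 0.325, 1.93, 0.16, 0.761, 0.762] F [-6.3  1.7  5.9] T [ 0.15  0.65 -0.14] w 0.223
18 [ 0.531 -0.182  0.212] ([-0.32, 0.0, 0.47], [0.0, 1.52, 0.01])
24 [ 0.533 -0.181  0.218] ([-0.17, 0.0, 0.25], [0.0, 0.77, 0.01])
30 [ 0.537 -0.181  0.223] ([-0.01, 0.0, 0.05], [0.0, 0.02, 0.01])
36 [ 0.54  -0.18   0.229] ([0.18, 0.0, -0.13], [0.0, -0.73, 0.01])
42 [ 0.545 -0.179  0.233] ([0.39, 0.0, -0.3], [0.0, -1.48, 0.01])
48 [ 0.549 -0.177  0.238] ([0.61, 0.0, -0.43], [0.0, -2.23, 0.01])
54 [ 0.554 -0.176  0.242] ([0.85, 0.0, -0.55], [0.0, -2.98, 0.01])
60 [ 0.56  -0.175  0.245] ([1.09, 0.0, -0.64], [0.0, -3.73, 0.01])
66 [ 0.566 -0.173  0.248] ([1.35, 0.0, -0.7], [0.01, -4.48, 0.01])
72 [ 0.572 -0.172  0.25 ] ([1.61, 0.0, -0.74], [0.01, -5.23, 0.01])
78 [ 0.578 -0.17   0.251] ([1.87, 0.0, -0.75], [0.01, -5.98, 0.01])
84 [ 0.584 -0.168  0.252] ([2.13, 0.01, -0.73], [0.01, -6.73, 0.01])
90 [ 0.591 -0.167  0.252] ([2.39, 0.01, -0.68], [0.01, -7.48, 0.01])
```

Good, forces back to small. Continue the arc to about 72°.

carry_out(
  commands=[
    [[0.18, 0, -0.13], [0, -0.73, 0]],
    [[0.39, 0, -0.3], [0, -1.48, 0]],
    [[0.61, 0, -0.43], [0, -2.23, 0]],
    [[0.85, 0, -0.55], [0, -2.98, 0]],
    [[1.09, 0, -0.64], [0, -3.73, 0]],
    [[1.35, 0, -0.7], [0, -4.48, 0]],
    [[1.35, 0, -0.7], [0, -4.48, 0]],
  ],
)

```text
t: 5.6
ee_pos: [0.5651, -0.1734, 0.2471]
eef_rot: [[0.867, 0.249, -0.432], [0.222, -0.968, -0.112], [-0.446, 0.001, -0.895]]
ft_force: [-11.5, -2.5, 7.4]
gripper_width: 0.22
```

```bash
sed -i 's/range(18,91,6)/range(66,103,4)/' plan.py; python3 plan.py;python3 - <<'E'
from h import *
from workcell import r
f=r.grab_frame("scene");cv2.imwrite("pics/g.png",cv2.resize(f["image"][190:290,150:300,::-1],None,fx=5,fy=5,interpolation=2))
E
```

```text
t 5.6 p [ 0.5651 -0.1734  0.2471] q [-0.225, 0.628, 1.42, -0.207, 1.511, 1.151] F [-11.5  -2.5   7.4] T [-0.4   1.83 -0.05] w 0.22
66 [ 0.566 -0.173  0.248] ([0.02, -0.0, -0.03], [0.01, 0.06, 0.01])
70 [ 0.57  -0.172  0.249] ([0.14, -0.0, -0.15], [0.01, -0.44, 0.01])
74 [ 0.574 -0.171  0.25 ] ([0.27, -0.0, -0.27], [0.01, -0.94, 0.01])
78 [ 0.578 -0.17   0.251] ([0.41, -0.0, -0.37], [0.01, -1.44, 0.01])
82 [ 0.582 -0.169  0.251] ([0.56, -0.0, -0.47], [0.01, -1.94, 0.01])
86 [ 0.586 -0.168  0.252] ([0.71, -0.0, -0.55], [0.01, -2.44, 0.01])
90 [ 0.591 -0.167  0.252] ([0.87, -0.0, -0.63], [0.01, -2.94, 0.01])
94 [ 0.595 -0.166  0.251] ([1.03, -0.0, -0.69], [0.01, -3.44, 0.0])
98 [ 0.599 -0.165  0.25 ] ([1.2, -0.0, -0.74], [0.01, -3.94, 0.0])
102 [ 0.603 -0.164  0.249] ([1.37, 0.0, -0.78], [0.01, -4.44, 0.0])
```

View pics/g.png

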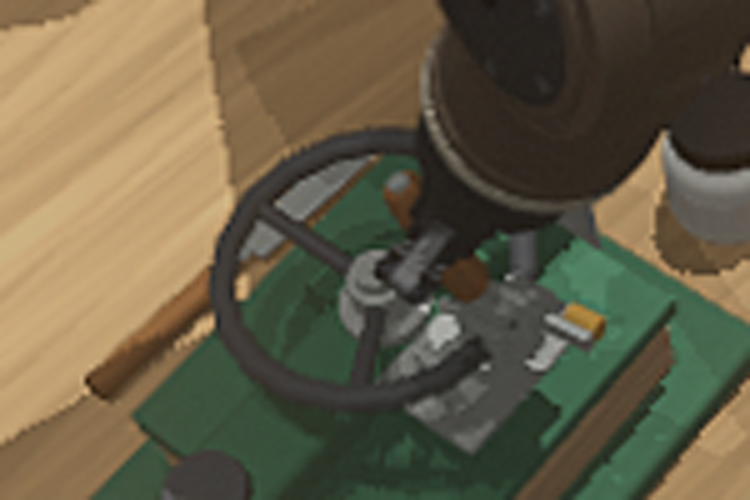

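carry_out(
  commands=[
    [[0.14, 0, -0.15], [0, -0.44, 0]],
    [[0.27, 0, -0.27], [0, -0.94, 0]],
    [[0.41, 0, -0.37], [0, -1.44, 0]],
    [[0.56, 0, -0.47], [0, -1.94, 0]],
    [[0.71, 0, -0.55], [0, -2.44, 0]],
    [[0.8, 0, -0.59], [0, -2.7, 0]],
    [[0.8, 0, -0.59], [0, -2.7, 0]],
  ],
)

```text
t: 6.35
ee_pos: [0.5886, -0.1678, 0.2506]
eef_rot: [[0.649, 0.249, -0.719], [0.166, -0.969, -0.185], [-0.742, 0.001, -0.67]]
ft_force: [-0.3, 0.6, -12.1]
gripper_width: 0.217
```

```bash
python3 plan.py;python3 - <<'E'
from h import *
from workcell import r
f=r.grab_frame("scene");cv2.imwrite("pics/i.png",cv2.resize(f["image"][190:290,150:300,::-1],None,fx=5,fy=5,interpolation=2))
E
```

```text
t 6.35 p [ 0.5886 -0.1678  0.2506] q [-0.155, 0.874, 1.115, -0.319, 1.929, 1.175] F [ -0.3   0.6 -12.1] T [ 0.35 -1.32 -0.1 ] w 0.217
66 [ 0.566 -0.173  0.248] ([-0.54, -0.02, 0.78], [0.01, 2.74, 0.0])
70 [ 0.57  -0.172  0.249] ([-0.47, -0.02, 0.62], [0.01, 2.24, 0.0])
74 [ 0.574 -0.171  0.25 ] ([-0.39, -0.02, 0.46], [0.01, 1.74, 0.0])
78 [ 0.578 -0.17   0.251] ([-0.3, -0.02, 0.31], [0.01, 1.24, 0.0])
82 [ 0.582 -0.169  0.251] ([-0.2, -0.02, 0.17], [0.01, 0.74, 0.0])
86 [ 0.586 -0.168  0.252] ([-0.09, -0.02, 0.04], [0.01, 0.24, -0.0])
90 [ 0.591 -0.167  0.252] ([0.03, -0.02, -0.09], [0.01, -0.26, -0.0])
94 [ 0.595 -0.166  0.251] ([0.16, -0.02, -0.21], [0.01, -0.76, -0.0])
98 [ 0.599 -0.165  0.25 ] ([0.3, -0.02, -0.32], [0.01, -1.26, -0.0])
102 [ 0.603 -0.164  0.249] ([0.44, -0.02, -0.42], [0.01, -1.76, -0.0])
```

View pics/i.png

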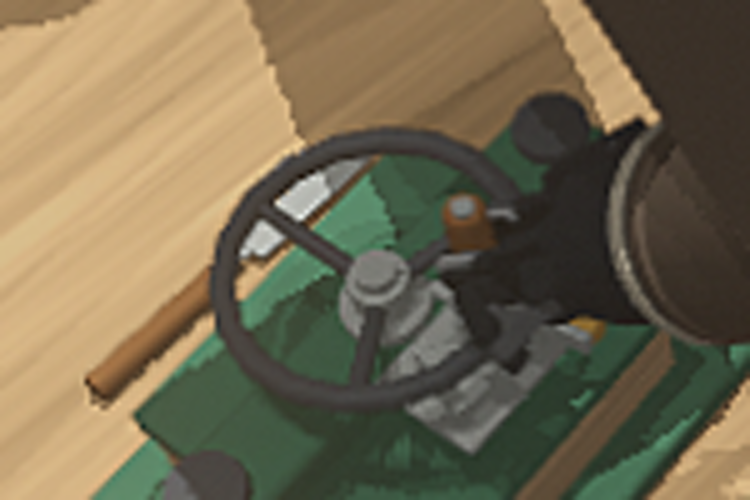

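carry_out(
  commands=[
    [[0.05, 0, -0.09], [0, -0.26, 0]],
    [[0.1, 0, -0.12], [0, -0.5, 0]],
    [[0.1, 0, -0.12], [0, -0.5, 0]],
    [[0.1, 0, -0.12], [0, -0.5, 0]],
  ],
)

```text
t: 6.8
ee_pos: [0.5906, -0.1677, 0.2504]
eef_rot: [[0.598, 0.247, -0.762], [0.153, -0.969, -0.194], [-0.786, -0.0, -0.618]]
ft_force: [-20.7, -3.2, -18.7]
gripper_width: 0.225
```

carry_out(
  commands=[
    [[0, 0, 0], [0, 0, 0]],
    [[0, 0, 0], [0, 0, 0]],
    [[0, 0, 0], [0, 0, 0]],
  ],
  grip=130,
)

```text
t: 7.1
ee_pos: [0.5906, -0.1681, 0.2515]
eef_rot: [[0.601, 0.246, -0.761], [0.152, -0.969, -0.194], [-0.785, 0.001, -0.62]]
ft_force: [0.3, 0.1, -0.1]
gripper_width: 0.49
```

Run:
```python
from h import *
from workcell import r
s=r.read_state();show(s)
for n,b in(("scene",(190,290,150,300)),("top",(165,275,390,540))):
    f=r.grab_frame(n);cv2.imwrite(f"pics/j_{n}.png",cv2.resize(f["image"][b[0]:b[1],b[2]:b[3],::-1],None,fx=5,fy=5,interpolation=2))
```

```text
t 7.1 p [ 0.5906 -0.1681  0.2515] q [-0.149, 0.915, 1.069, -0.341, 1.998, 1.171] F [ 0.3  0.1 -0.1] T [ 0.14 -0.34  0.02] w 0.49
```

View pics/j_scene.png

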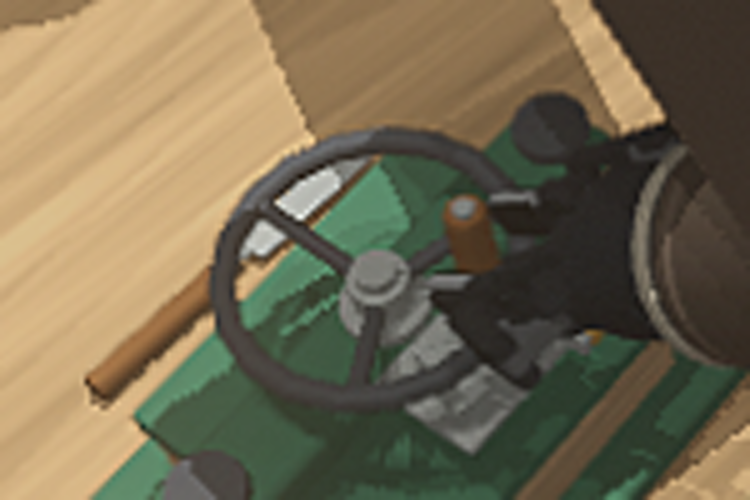

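View pics/j_top.png

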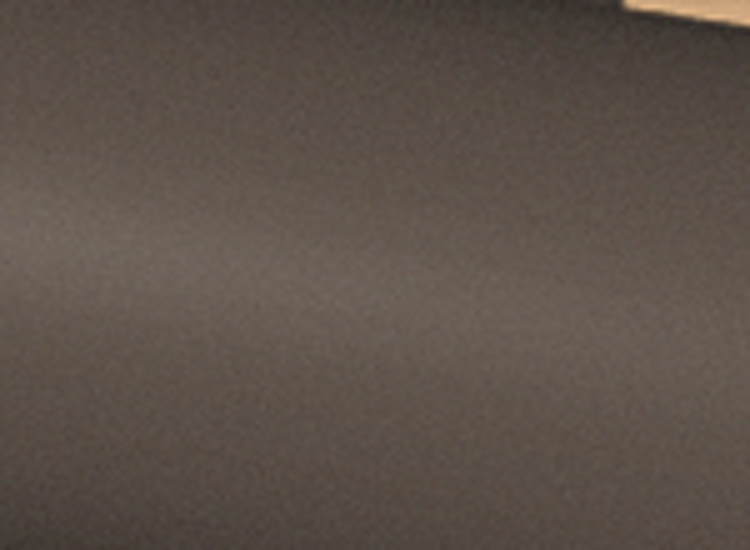

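Run:
```python
from h import *
from workcell import r
s=r.read_state()
for th in(-38,-25,-12,0):
    R=pose(th);h=handle(np.pi/2,.058);print(th,h,cmd(s,tcp(h,R,.003),R))
R=pose(0);print(cmd(s,[.5875,-.1677,.252],R))
```

```text
-38 [ 0.58726843 -0.1676447   0.247     ] ([0.08, -0.04, 0.32], [-0.0, 1.72, -0.01])
-25 [ 0.58726843 -0.1676447   0.247     ] ([0.1, -0.04, 0.31], [0.0, 3.35, -0.01])
-12 [ 0.58726843 -0.1676447   0.247     ] ([0.13, -0.04, 0.3], [0.0, 4.97, -0.01])
0 [ 0.58726843 -0.1676447   0.247     ] ([0.14, -0.04, 0.28], [0.0, 6.47, -0.01])
([-0.1, -0.04, 0.07], [0.0, 6.47, -0.01])
```

carry_out(
  commands=[
    [[0, -0.04, 0.1], [0, 0.9, 0]],
    [[0, -0.04, 0.1], [0, 1.8, 0]],
    [[0, -0.04, 0.1], [0, 2.7, 0]],
    [[0, -0.04, 0.1], [0, 3.6, 0]],
    [[-0.05, -0.04, 0.1], [0, 4.5, 0]],
    [[-0.1, -0.04, 0.07], [0, 5.4, 0]],
    [[-0.1, -0.04, 0.07], [0, 6.47, 0]],
    [[-0.1, -0.04, 0.07], [0, 6.47, 0]],
  ],
)

```text
t: 8.0
ee_pos: [0.5851, -0.168, 0.2533]
eef_rot: [[0.97, 0.245, 0.005], [0.245, -0.97, -0.0], [0.005, 0.001, -1.0]]
ft_force: [-0.4, 0.1, -0.3]
gripper_width: 0.487
```

Run:
```python
from h import *
from workcell import r
s=r.read_state();show(s)
print(cmd(s,[.5873,-.1677,.252],pose(0)))
f=r.grab_frame("scene");b=(170,290,150,300);cv2.imwrite(f"pics/k.png",cv2.resize(f["image"][b[0]:b[1],b[2]:b[3],::-1],None,fx=5,fy=5,interpolation=2))
```

```text
t 8.0 p [ 0.5851 -0.168   0.2533] q [-0.33, 0.412, 1.69, 0.002, 1.034, 0.992] F [-0.4  0.1 -0.3] T [ 0.04  0.02 -0.03] w 0.487
([0.09, 0.01, 0.05], [0.01, -0.04, -0.02])
```

View pics/k.png

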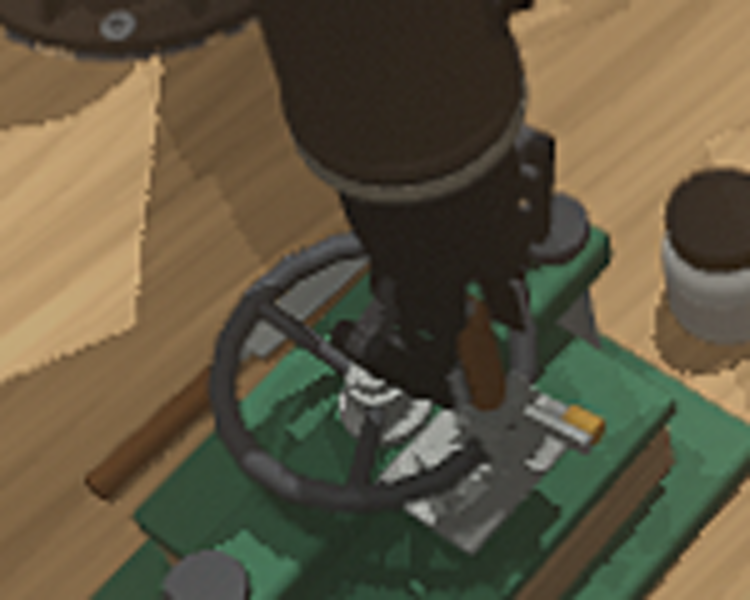

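carry_out(
  commands=[
    [[0.09, 0, 0.05], [0, 0, 0]],
    [[0.09, 0, 0.05], [0, 0, 0]],
    [[0.09, 0, 0.05], [0, 0, 0]],
    [[0.09, 0, 0.05], [0, 0, 0]],
  ],
  grip=255,
)

```text
t: 8.45
ee_pos: [0.5894, -0.1676, 0.2525]
eef_rot: [[0.969, 0.246, -0.001], [0.246, -0.969, -0.002], [-0.001, 0.002, -1.0]]
ft_force: [-5.2, -1.0, 11.9]
gripper_width: 0.229
```

Run:
```python
from h import *
from workcell import r
s=r.read_state();show(s);print(s["eef_rot"].round(3).tolist())
p=s["ee_pos"][:2]-C;print(np.hypot(*p),np.arctan2(p[1],p[0]))
for k in range(1,9):
    a=.18*k;print([round(-3*(1-np.cos(a)),2),round(3*np.sin(a),2),0])
```

```text
t 8.45 p [ 0.5894 -0.1676  0.2525] q [-0.325, 0.421, 1.678, -0.002, 1.043, 0.998] F [-5.2 -1.  11.9] T [-0.5   0.75 -0.04] w 0.229
[[0.969, 0.246, -0.001], [0.246, -0.969, -0.002], [-0.001, 0.002, -1.0]]
0.07704833706173332 0.24432896344136432
[np.float64(-0.05), np.float64(0.54), 0]
[np.float64(-0.19), np.float64(1.06), 0]
[np.float64(-0.43), np.float64(1.54), 0]
[np.float64(-0.74), np.float64(1.98), 0]
[np.float64(-1.14), np.float64(2.35), 0]
[np.float64(-1.59), np.float64(2.65), 0]
[np.float64(-2.08), np.float64(2.86), 0]
[np.float64(-2.61), np.float64(2.97), 0]
```

carry_out(
  commands=[
    [[-0.05, 0.54, 0], [0, 0, 0]],
    [[-0.19, 1.06, 0], [0, 0, 0]],
    [[-0.43, 1.54, 0], [0, 0, 0]],
    [[-0.74, 1.98, 0], [0, 0, 0]],
    [[-0.74, 1.98, 0], [0, 0, 0]],
  ],
)

```text
t: 8.95
ee_pos: [0.583, -0.2207, 0.2525]
eef_rot: [[0.969, 0.246, -0.005], [0.246, -0.969, -0.001], [-0.005, 0.0, -1.0]]
ft_force: [-10.4, 3.5, 13.1]
gripper_width: 0.227
```

```bash
cat > cr.py <<'E'
from h import *
from workcell import r
import sys
s=r.read_state();show(s)
off=np.array([.0019,.0003])
p=s["ee_pos"][:2]-off-C;a0=np.arctan2(p[1],p[0]);print("r",np.hypot(*p),"az",a0,"turned",(.25-a0)%(2*np.pi))
F=s["ft_force"];print("Frad",F[:2]@p/np.hypot(*p),"Ftan(cw)",F[:2]@[np.sin(a0),-np.cos(a0)])
for k in range(1,9):
    a=a0-.2*k;q=C+off+.075*np.array([np.cos(a),np.sin(a)])
    c=cmd(s,[*q,.2525],pose(0));print(c[0],c[1])
E
python3 cr.py
```

```text
t 8.95 p [ 0.583  -0.2207  0.2525] q [-0.409, 0.438, 1.649, -0.004, 1.058, 0.915] F [-10.4   3.5  13.1] T [ 0.58  1.79 -0.01] w 0.227
r 0.07501841666410189 az -0.4821264579417469 turned 0.7321264579417469
Frad -10.802186242972315 Ftan(cw) 1.6903151553038598
[-0.44, 0.4, 0.0] [0.0, 0.04, -0.01]
[-0.96, 0.71, 0.0] [0.0, 0.04, -0.01]
[-1.52, 0.91, 0.01] [0.0, 0.04, -0.01]
[-2.11, 0.99, 0.01] [0.0, 0.04, -0.01]
[-2.71, 0.96, 0.01] [0.0, 0.04, -0.01]
[-3.29, 0.8, 0.02] [0.0, 0.04, -0.01]
[-3.83, 0.54, 0.02] [0.0, 0.04, -0.01]
[-4.3, 0.17, 0.02] [0.0, 0.04, -0.01]
```

carry_out(
  commands=[
    [[-0.44, 0.4, 0], [0, 0, 0]],
    [[-0.96, 0.7, 0], [0, 0, 0]],
    [[-1.52, 0.9, 0], [0, 0, 0]],
    [[-2.11, 0.98, 0], [0, 0, 0]],
    [[-2.7, 0.95, 0], [0, 0, 0]],
    [[-3.28, 0.8, 0], [0, 0, 0]],
    [[-3.28, 0.8, 0], [0, 0, 0]],
  ],
)

```text
t: 9.65
ee_pos: [0.5076, -0.2598, 0.2527]
eef_rot: [[0.969, 0.247, -0.008], [0.247, -0.969, -0.001], [-0.008, -0.001, -1.0]]
ft_force: [-0.8, 2.7, 1.5]
gripper_width: 0.233
```

```bash
python3 cr.py
```

```text
t 9.65 p [ 0.5076 -0.2598  0.2527] q [-0.524, 0.365, 1.769, -0.005, 1.015, 0.801] F [-0.8  2.7  1.5] T [ 0.59  0.05 -0.03] w 0.233
r 0.07447310079570355 az -1.690883052457557 turned 1.940883052457557
Frad -2.634370710178008 Ftan(cw) 1.1195015079414303
[-0.54, -0.25, 0.01] [-0.01, 0.06, -0.0]
[-1.01, -0.62, 0.02] [-0.01, 0.06, -0.0]
[-1.4, -1.08, 0.02] [-0.01, 0.06, -0.0]
[-1.69, -1.61, 0.02] [-0.01, 0.06, -0.0]
[-1.86, -2.18, 0.02] [-0.01, 0.06, -0.0]
[-1.92, -2.77, 0.03] [-0.01, 0.06, -0.0]
[-1.87, -3.37, 0.03] [-0.01, 0.06, -0.0]
[-1.69, -3.94, 0.03] [-0.01, 0.06, -0.0]
```

carry_out(
  commands=[
    [[-0.54, -0.25, 0], [0, 0, 0]],
    [[-1.01, -0.62, 0], [0, 0, 0]],
    [[-1.4, -1.08, 0], [0, 0, 0]],
    [[-1.69, -1.61, 0], [0, 0, 0]],
    [[-1.86, -2.18, 0], [0, 0, 0]],
    [[-1.92, -2.77, 0], [0, 0, 0]],
    [[-1.92, -2.77, 0], [0, 0, 0]],
  ],
)

```text
t: 10.35
ee_pos: [0.4433, -0.202, 0.2528]
eef_rot: [[0.969, 0.247, -0.009], [0.247, -0.969, 0.001], [-0.008, -0.003, -1.0]]
ft_force: [-0.3, 2.2, -10.0]
gripper_width: 0.228
```

```bash
python3 cr.py;python3 - <<'E'
from h import *
from workcell import r
f=r.grab_frame("scene");b=(170,290,150,300);cv2.imwrite(f"pics/l.png",cv2.resize(f["image"][b[0]:b[1],b[2]:b[3],::-1],None,fx=5,fy=5,interpolation=2))
E
```

```text
t 10.35 p [ 0.4433 -0.202   0.2528] q [-0.487, 0.248, 1.944, -0.004, 0.957, 0.835] F [ -0.3   2.2 -10. ] T [ 0.48 -0.26 -0.09] w 0.228
r 0.07495900984300907 az -2.925438947212437 turned 3.175438947212437
Frad -0.20225879438744412 Ftan(cw) 2.208287672888298
[0.08, -0.59, 0.01] [-0.02, 0.06, 0.0]
[0.27, -1.16, 0.01] [-0.02, 0.06, 0.0]
[0.58, -1.68, 0.01] [-0.02, 0.06, 0.0]
[0.98, -2.12, 0.01] [-0.02, 0.06, 0.0]
[1.46, -2.48, 0.01] [-0.02, 0.06, 0.0]
[2.01, -2.73, 0.0] [-0.02, 0.06, 0.0]
[2.59, -2.87, -0.0] [-0.02, 0.06, 0.0]
[3.19, -2.89, -0.01] [-0.02, 0.06, 0.0]
```

View pics/l.png

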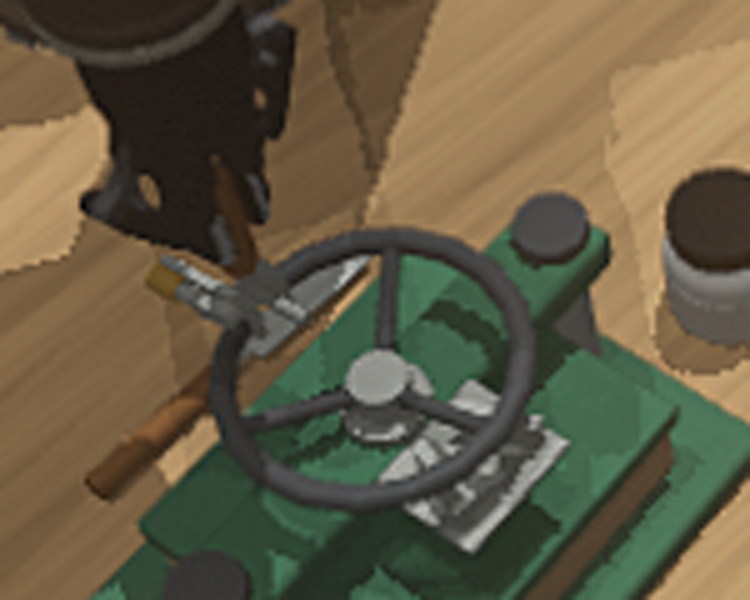

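carry_out(
  commands=[
    [[0.08, -0.59, 0], [0, 0, 0]],
    [[0.27, -1.16, 0], [0, 0, 0]],
    [[0.58, -1.68, 0], [0, 0, 0]],
    [[0.98, -2.12, 0], [0, 0, 0]],
    [[1.46, -2.48, 0], [0, 0, 0]],
    [[1.46, -2.48, 0], [0, 0, 0]],
  ],
)

```text
t: 11.0
ee_pos: [0.4647, -0.1314, 0.2527]
eef_rot: [[0.969, 0.249, -0.009], [0.249, -0.969, 0.002], [-0.008, -0.004, -1.0]]
ft_force: [-1.4, 4.1, -0.0]
gripper_width: 0.226
```

```bash
sed -i 's/\.2\*k/.08*k/' cr.py; python3 cr.py
```

```text
t 11.0 p [ 0.4647 -0.1314  0.2527] q [-0.338, 0.243, 1.953, -0.001, 0.955, 0.983] F [-1.4  4.1 -0. ] T [ 0.6  -0.13 -0.02] w 0.226
r 0.07515219997771558 az 2.3310981487462135 turned 4.202087158433373
Frad 3.9774039736854854 Ftan(cw) 1.7926979235711142
[0.22, -0.1, 0.0] [-0.03, 0.06, 0.01]
[0.44, -0.19, 0.0] [-0.03, 0.06, 0.01]
[0.67, -0.27, 0.0] [-0.03, 0.06, 0.01]
[0.9, -0.32, 0.0] [-0.03, 0.06, 0.01]
[1.14, -0.36, -0.0] [-0.03, 0.06, 0.01]
[1.38, -0.37, -0.0] [-0.03, 0.06, 0.01]
[1.62, -0.37, -0.01] [-0.03, 0.06, 0.01]
[1.86, -0.35, -0.01] [-0.03, 0.06, 0.01]
```

carry_out(
  commands=[
    [[0.22, -0.1, 0], [0, 0, 0]],
    [[0.44, -0.19, 0], [0, 0, 0]],
    [[0.67, -0.27, 0], [0, 0, 0]],
    [[0.67, -0.27, 0], [0, 0, 0]],
  ],
)

```text
t: 11.4
ee_pos: [0.4803, -0.1201, 0.2526]
eef_rot: [[0.969, 0.249, -0.008], [0.249, -0.969, 0.002], [-0.007, -0.004, -1.0]]
ft_force: [-0.3, 6.9, -0.4]
gripper_width: 0.229
```

```bash
sed -i 's/\.08\*k/.04*k/' cr.py; python3 cr.py
```

```text
t 11.4 p [ 0.4803 -0.1201  0.2526] q [-0.306, 0.26, 1.929, -0.0, 0.961, 1.013] F [-0.3  6.9 -0.4] T [ 0.99 -0.17 -0.07] w 0.229
r 0.07514101747324124 az 2.074038125118264 turned 4.459147182061322
Frad 6.173446275830741 Ftan(cw) 3.0752993277709186
[0.12, -0.02, 0.0] [-0.03, 0.05, 0.01]
[0.24, -0.04, 0.0] [-0.03, 0.05, 0.01]
[0.35, -0.06, 0.0] [-0.03, 0.05, 0.01]
[0.47, -0.08, 0.0] [-0.03, 0.05, 0.01]
[0.59, -0.09, 0.0] [-0.03, 0.05, 0.01]
[0.71, -0.09, 0.0] [-0.03, 0.05, 0.01]
[0.83, -0.09, -0.0] [-0.03, 0.05, 0.01]
[0.95, -0.08, -0.0] [-0.03, 0.05, 0.01]
```

carry_out(
  commands=[
    [[0.12, -0.02, 0], [0, 0, 0]],
    [[0.24, -0.04, 0], [0, 0, 0]],
    [[0.24, -0.04, 0], [0, 0, 0]],
  ],
)

```text
t: 11.7
ee_pos: [0.4864, -0.1171, 0.2526]
eef_rot: [[0.969, 0.248, -0.008], [0.248, -0.969, 0.003], [-0.007, -0.005, -1.0]]
ft_force: [-0.5, 6.5, 3.9]
gripper_width: 0.228
```

```bash
python3 cr.py
```

```text
t 11.7 p [ 0.4864 -0.1171  0.2526] q [-0.297, 0.267, 1.918, 0.001, 0.965, 1.022] F [-0.5  6.5  3.9] T [ 0.99 -0.13 -0.02] w 0.228
r 0.07505693203229788 az 1.9833485926722445 turned 4.549836714507341
Frad 6.159866033659909 Ftan(cw) 2.13141175939792
[0.12, -0.01, 0.0] [-0.04, 0.05, 0.01]
[0.24, -0.03, 0.0] [-0.04, 0.05, 0.01]
[0.36, -0.03, 0.0] [-0.04, 0.05, 0.01]
[0.48, -0.04, 0.0] [-0.04, 0.05, 0.01]
[0.6, -0.03, 0.0] [-0.04, 0.05, 0.01]
[0.72, -0.03, 0.0] [-0.04, 0.05, 0.01]
[0.84, -0.02, -0.0] [-0.04, 0.05, 0.01]
[0.96, 0.0, -0.0] [-0.04, 0.05, 0.01]
```

carry_out(
  commands=[
    [[0.12, -0.01, 0], [0, 0, 0]],
    [[0.24, -0.03, 0], [0, 0, 0]],
    [[0.24, -0.03, 0], [0, 0, 0]],
  ],
)

```text
t: 12.0
ee_pos: [0.491, -0.1151, 0.2525]
eef_rot: [[0.969, 0.249, -0.01], [0.249, -0.969, 0.003], [-0.009, -0.005, -1.0]]
ft_force: [-13.1, -1.1, 6.3]
gripper_width: 0.231
```

```bash
python3 cr.py;python3 - <<'E'
from h import *
from workcell import r
f=r.grab_frame("scene");b=(170,320,150,310);cv2.imwrite(f"pics/n.png",cv2.resize(f["image"][b[0]:b[1],b[2]:b[3],::-1],None,fx=4,fy=4,interpolation=2))
E
```

```text
t 12.0 p [ 0.491  -0.1151  0.2525] q [-0.29, 0.274, 1.908, -0.0, 0.97, 1.03] F [-13.1  -1.1   6.3] T [-0.3   1.73 -0.01] w 0.231
r 0.07521960825018714 az 1.9161924399017143 turned 4.616992867277872
Frad 3.379904988830101 Ftan(cw) -12.716778724014175
[0.12, -0.0, -0.0] [-0.04, 0.07, 0.01]
[0.24, -0.0, -0.0] [-0.04, 0.07, 0.01]
[0.36, -0.0, -0.0] [-0.04, 0.07, 0.01]
[0.48, 0.0, -0.0] [-0.04, 0.07, 0.01]
[0.6, 0.01, -0.0] [-0.04, 0.07, 0.01]
[0.72, 0.03, -0.01] [-0.04, 0.07, 0.01]
[0.84, 0.05, -0.01] [-0.04, 0.07, 0.01]
[0.95, 0.07, -0.01] [-0.04, 0.07, 0.01]
```

View pics/n.png

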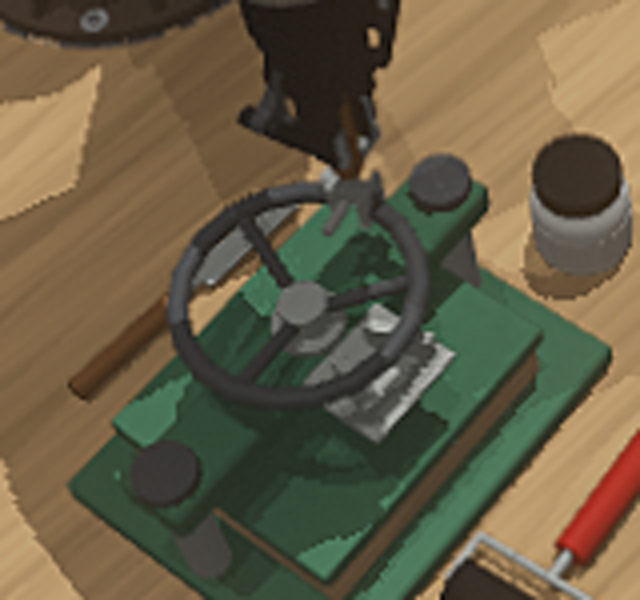

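carry_out(
  commands=[
    [[0.12, 0, 0], [0, 0, 0]],
    [[0.12, 0, 0], [0, 0, 0]],
  ],
)

```text
t: 12.25
ee_pos: [0.4915, -0.1149, 0.2524]
eef_rot: [[0.968, 0.249, -0.016], [0.249, -0.968, 0.002], [-0.015, -0.006, -1.0]]
ft_force: [-22.6, -6.0, 15.0]
gripper_width: 0.23
```

```bash
python3 cr.py|head -3
```

```text
t 12.25 p [ 0.4915 -0.1149  0.2524] q [-0.288, 0.278, 1.904, -0.003, 0.976, 1.033] F [-22.6  -6.   15. ] T [-1.09  3.3  -0.03] w 0.23
r 0.07526550475221708 az 1.9089512582536194 turned 4.624234048925967
Frad 1.7950452168252666 Ftan(cw) -23.32474530415267
```

carry_out(
  commands=[
    [[0, 0, 0], [0, 0, 0]],
    [[0, 0, 0], [0, 0, 0]],
    [[0, 0, 0], [0, 0, 0]],
    [[0, 0, 0], [0, 0, 0]],
    [[0, 0, -0.5], [0, 0, 0]],
    [[0, 0, -1], [0, 0, 0]],
    [[0, 0, -2], [0, 0, 0]],
    [[0, 0, -3], [0, 0, 0]],
  ],
  grip=100,
)

```text
t: 13.05
ee_pos: [0.4928, -0.115, 0.3293]
eef_rot: [[0.968, 0.249, -0.015], [0.249, -0.968, 0.002], [-0.014, -0.006, -1.0]]
ft_force: [0.5, -1.6, 0.4]
gripper_width: 0.608
```

carry_out(
  commands=[
    [[-0.5, 0, -1.5], [0, 0, 0]],
    [[-1, 1, -3], [0, 0, 0]],
    [[-1.5, 2.5, -3.5], [0, 0, 0]],
    [[-2, 4, -3.5], [0, 0, 0]],
    [[-2.5, 6, -3.5], [0, 0, 0]],
    [[-3, 8, -3.5], [0, 0, 0]],
    [[-3, 9, -3.5], [0, 0, 0]],
    [[-3, 9, -3.5], [0, 0, 0]],
  ],
)

```text
t: 13.85
ee_pos: [0.4775, -0.3553, 0.4172]
eef_rot: [[0.969, 0.246, -0.015], [0.246, -0.969, 0.001], [-0.014, -0.004, -1.0]]
ft_force: [-0.8, 1.0, -0.5]
gripper_width: 0.611
```

Run:
```python
from h import *
from workcell import r
s=r.read_state();show(s);print(s["qvel"])
f=r.grab_frame("scene");cv2.imwrite("pics/o1.png",cv2.resize(f["image"][150:350,110:370,::-1],None,fx=3,fy=3,interpolation=2))
P,Cc,uv=cloud(f,(170,190,300,290))
k=(Cc[:,0]>1.5*Cc[:,2])&(Cc[:,0]>Cc[:,1]+18)&(P[:,2]>.2)&(P[:,2]<.3);B=P[k]
print(k.sum(),B.mean(0),np.linalg.svd(B-B.mean(0))[2][0],B[:,2].min(),B[:,2].max())
f=r.grab_frame("top");cv2.imwrite("pics/o2.png",cv2.resize(f["image"][120:320,320:580,::-1],None,fx=3,fy=3,interpolation=2))
```

```text
t 13.85 p [ 0.4775 -0.3553  0.4172] q [-0.685, 0.285, 1.475, -0.009, 1.393, 0.638] F [-0.8  1.  -0.5] T [-0.02 -0.01 -0.03] w 0.611
[ 0.04608614 -0.03785242  0.05610972  0.01387297  0.00443862  0.03564133]
117 [ 0.48963794 -0.11832667  0.2562859 ] [ 0.05379104 -0.04142398 -0.99769263] 0.21199179044635663 0.2864838447648126
```

View pics/o1.png

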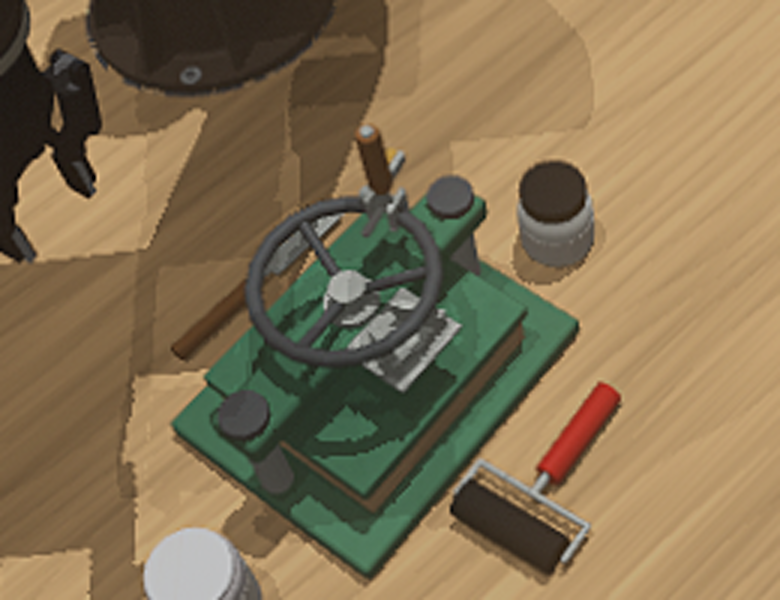

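View pics/o2.png

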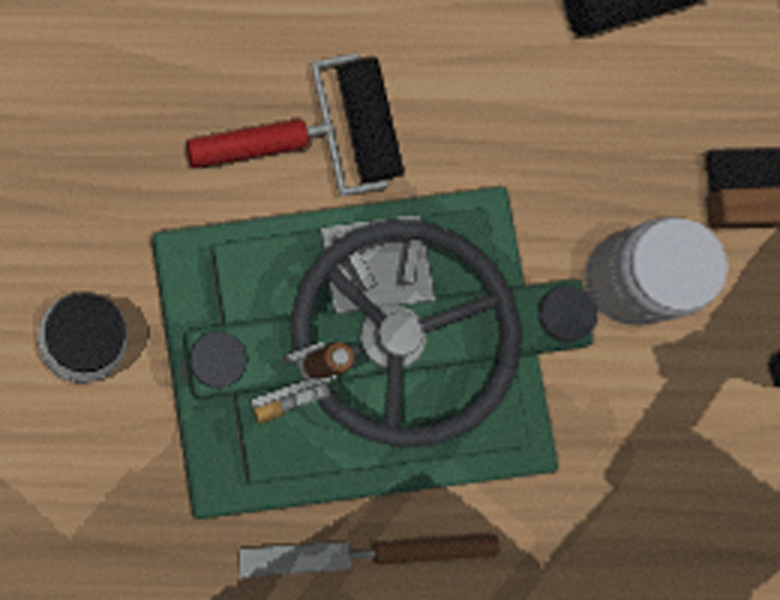

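carry_out(
  commands=[
    [[0, 0, 0], [0, 0, 0]],
    [[0, 0, 0], [0, 0, 0]],
    [[0, 0, 0], [0, 0, 0]],
  ],
)

```text
t: 14.25
ee_pos: [0.4774, -0.3513, 0.4178]
eef_rot: [[0.968, 0.249, -0.014], [0.249, -0.969, 0.002], [-0.013, -0.005, -1.0]]
ft_force: [0.2, -0.6, 0.3]
gripper_width: 0.612
```

Run:
```python
from h import *
from workcell import r
f0=dict(np.load("top0.npz"));f=r.grab_frame("top")
for n,b in(("jar",(330,215,366,250)),("tin",(513,190,565,232)),("knife",(396,295,490,315)),("brayer",(380,138,436,180))):
    t=f0["image"][b[1]:b[3],b[0]:b[2]];L,T=b[0]-15,b[1]-15
    m=cv2.minMaxLoc(cv2.matchTemplate(f["image"][T:b[3]+15,L:b[2]+15],t,cv2.TM_CCOEFF_NORMED))
    print(n,"shift px",(m[3][0]-15,m[3][1]-15),round(m[1],2))
show(r.read_state())
print(r.hand_in())
```

```text
jar shift px (0, 0) 1.0
tin shift px (0, 0) 0.96
knife shift px (0, 0) 0.61
brayer shift px (0, 0) 0.99
t 14.3 p [ 0.4774 -0.3514  0.4177] q [-0.681, 0.281, 1.479, -0.008, 1.394, 0.64] F [-0.2  0.5  0.7] T [-0.05 -0.04 -0.  ] w 0.607
the job is handed in; nothing more can be done
None
```

I swung the handle up until it snapped upright, then cranked the wheel clockwise to its stop. I let go, moved the arm clear and handed the job in at about 14.3 s of the 54 s allowed; handing in reports no verdict.

- **Handle:** my last check put it within about 4° of vertical, with its top at 0.286 m, as it should be upright. It also stayed up on its own when I let go before cranking.
- **Wheel:** it turned about 4.6 rad from where it started, and the stop then pushed back firmly with about 23 N. After release the handle stood at the same angle.
- **Press plate:** I did not measure it directly; that it rests on the boards follows from the wheel being at its stop.
- **Bystanders:** comparing top pictures from the start and the end, none of the four moved, to the nearest pixel. The match for the palette knife was weaker (0.61) because the arm's shadow now falls across it.
- **One deviation:** early in the lift the arm drifted about 3 mm sideways and the side force reached 32 N. I corrected the path and it dropped back to a few newtons.

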